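# Sort salvaged power-supply parts into their stock bins

## Robot

A 6-joint arm with a two-finger parallel gripper is mounted at the origin on the work surface. World frame = base frame: x ahead of the robot, y to its left, z up, the work surface at z = 0. Lengths are in mm, angles in rad, forces in N, time in s.
With the tool pointing down it reaches from about 200 to 875 mm from the base axis. Payload 3.4 kg.
Tool frame: the origin (TCP) lies midway between the tips of the shut fingers; the grasp point (between the pads) lies 19 mm behind it; z points along the fingers, x is the direction in which the jaws open and shut, and the axes are right-handed (so a half turn about z gives the same grasp; the last joint's range is limited). The gripper opens to 94 mm and grips with 3 to 60 N. Pads are 16 mm wide; open, the fingers measure 119 mm over their backs; the gripper's body (75 mm by 177 mm) begins 78 mm behind the grasp point.
Start: joints at [1.226, 0.276, 1.505, -0, 1.361, -0.121], TCP at [127.629, 560.693, 205.493] pointing down, gripper open.
Joint ranges: [-2.89, 2.89], [-0.75, 2.08], [0.22, 2.7], [-1.18, 4.32], [0.11, 2.71], [-2.7, 2.7]. Speed limits (rad/s): [2.57, 2.57, 3.14, 3.14, 3.14, 3.14].

## Interface

Orientations are given as a unit quaternion [w, x, y, z].
In Python, from rig import observe, read_camera, job, search_frame, pinpoint gives the robot as it stands.
- The arm moves only by the shell command python3 -m crank 'ROWS' [FORCE]. ROWS is JSON, a list that holds one entry, the list of rows, each a list of 5 numbers: the closure, from 0 (fully open) to 1 (shut), then the shift along the tool's x, y, z in cm, then the turn about the tool's z in units of 5 degrees (1.0 is 5 degrees). A call has 1 to 5 rows; each row is the pose to reach, as a shift and turn from the pose commanded when the call began, along the tool's axes at that moment; what a row does not reach only later rows make up. A row lasts 1/12 s, in which the tool goes at most 41.7 mm and 7.16 degrees, less where a joint would pass 70% of its speed; a pose out of reach is approached as far as the arm can. A call with a gripper value outside its range is refused whole. The fingers move at their own pace and stop on an object; FORCE is the grip in N (left out, the last holds). Time passes only in rows, so rows that repeat a pose let the fingers close. It gives the time, the measured TCP pose, the force and the opening at its end, in the units of the state.
- observe(): the state, without advancing time (a new reading comes with each control period).
- read_camera(name): name is "side" or "top" or "wrist"; returns a dict with "frame" (400x640x3 uint8, red, green, blue), "depth" (400x640 float32, mm along the optical axis (not along the pixel's ray), 0 where there is no reading), "vfov" (degrees; the focal length in pixels is half the picture's height over the tangent of half this angle, whatever the lens; pixels are square), "cx", "cy" (the principal point, pixels), "dist_coeffs" ([k1, k2, p1, p2, k3] as OpenCV has them; the pictures are not rectified), "T" (4x4, takes a point from camera to world coordinates); the wrist camera has in their place "tool_from_camera" (4x4, takes a point from camera to tool coordinates, whose origin is the TCP and whose axes are the tool frame's). Camera axes: x right, y down, z forward; pixel columns grow to the right and rows downward; lengths in mm; the calibration is good to about 2 mm. A picture is of the moment at which its call begins: read the wrist's pose just before it.
- job.sign_off(): hands the job in, once; it reports no verdict.
Trained networks look in the newest picture that a camera, given by its name, has taken for a name from the list of things; names that differ only in an ending like _2 or _b are one class to them, and where a whole thing is asked for, a point or a joint stands for the part that bears it (a point fixed in the world has none). Each returns a list of dicts, best first, with "p" (0 to 1); they miss things now and then, are a little off and sometimes report something else, mostly with a low value. They report only what shows in the picture. A call takes as long as a camera call. They do not tell look-alikes from the thing itself.
- search_frame(thing, camera): "position" ([x, y, z] in mm, in world coordinates, good to about 4 mm: the middle of the surface that is visible of it).
- pinpoint(thing, camera): "position" ([x, y, z] in mm, in world coordinates, good to about 4 mm: a listed point, or the origin of a listed thing).
The state is a dict: "t": time; "joint_positions": joint angles; "joint_vel": joint speeds; "joint_torque": joint torques, N m; "tool_pos": TCP position; "orientation": TCP orientation; "ft_force": force on the tool from outside, world axes, zero at the start; "ft_torque": the same for the moment, N m; "grip_width": finger opening in mm.
Only numpy, scipy, OpenCV 4.12 (cv2) and the standard library are available. Lean on these libraries where they do the work, as an engineer would, in place of code of your own. Each camera call takes 0.05 s, during which the arm holds its last target. There are 200 camera calls.

## Task

The parts taken out of an old power supply stand mixed on the repair bench: two capacitors, two finned heatsinks and a transformer. Put each one into the black parts bin that already holds a part of its kind, set down rather than dropped, standing upright on the bin floor as it stood on the bench and not on top of another part. Leave the solder spool and the circuit board where they are.

Things in the scene. Friction and masses are not known exactly. Their poses are not given: they have to be found in the camera images.
- capacitor_large_c (a point): the larger of the two loose capacitors: upright grey cylinder, 50 mm diameter, 60 mm high, flat base, with a dark top and two small screw terminals (6 mm more) on top, about 0.15 kg. This point is its centre, 30 mm above its base; z is its axis, up.
- capacitor_small_c (a point): the smaller loose capacitor: upright grey cylinder, 35 mm diameter, 50 mm high, likewise with two screw terminals (6 mm more) on top, about 0.07 kg. This point is its centre, 25 mm above its base; z is its axis, up.
- heatsink_large_c (a point): the larger loose heatsink: bare aluminium, flat base with seven upright fins, 46 mm across the fins (x), 46 mm along the fins (y), 34 mm high, fins up, about 0.1 kg. The two outer fins are flat faces to grip across x. This point is its centre, 17 mm above its underside; z up.
- heatsink_small_c (a point): the smaller loose heatsink: the same with five fins, 34 mm across the fins (x), 36 mm along the fins (y), 30 mm high, about 0.05 kg. This point is its centre, 15 mm above its underside; z up.
- transformer_c (a point): the loose transformer, upright: laminated iron core in a bright metal frame, 50 mm wide (x), 20 thick (y), 42 high; copper winding with white flanges bulges from both y faces (44 mm over all); two feet 2 mm thick stick out 8 mm at the bottom of each x end (66 mm over all). About 0.26 kg. Grip across x, fingertips above the feet. This point: its centre, 21 mm above its underside; z up.
- bin_capacitors: black open parts bin, fixed; the one with a grey capacitor in stock. Origin: centre of underside; +x to its back, y along its length. Outside 120 (x) x 184 (y) mm, inside 112 x 176; floor 3 mm; back and side walls 50 mm high, front lip (-x, paper card) 28 mm. The stock part stands loose at the +y end, between y = +40 and +88 mm; the rest of the floor is free.
- bin_heatsinks: black open parts bin, fixed; the one with a finned heatsink in stock. Origin: centre of underside; +x to its back, y along its length. Outside 120 (x) x 184 (y) mm, inside 112 x 176; floor 3 mm; back and side walls 50 mm high, front lip (-x, paper card) 28 mm. The stock part stands loose at the +y end, between y = +40 and +88 mm; the rest of the floor is free.
- bin_transformers: black open parts bin, fixed; the one with a transformer in stock. Origin: centre of underside; +x to its back, y along its length. Outside 120 (x) x 184 (y) mm, inside 112 x 176; floor 3 mm; back and side walls 50 mm high, front lip (-x, paper card) 28 mm. The stock part stands loose at the +y end, between y = +40 and +88 mm; the rest of the floor is free.
- solder_spool: spool of solder wire standing on its flange, green flanges 55 mm in diameter, 45 mm high, silvery wire between them, a paper disc on top; loose, not to be disturbed. Origin: centre of its underside, z up.
- circuit_board: small green circuit board with black chips and a silver socket lying flat, 52 mm (x) by 80 mm (y), 4 mm thick, up to 13 mm high at its connectors; loose, not to be disturbed. Origin: centre of its underside, z up.
There are look-alikes about, which are no part of the job. Leave any purple or red look-alike of the part that bears heatsink_large_c alone.

How it is judged:
By the outcome, as a careful person would: the job done as asked, in the order asked, and still so for the second after the job is handed in, with the robot touching nothing.
It also fails if it takes over 122 s, if anything falls off the work surface, if the arm or the gripper's body presses on something with over 40 N, if the wrist force passes 120 N, or if a joint passes its speed limit or range.

## Working session

There is one attempt and no reset: what is moved stays moved. The work goes in short steps, Python scripts to look and compute and a shell command to move; the robot and the scene stay as the last step left them, time stands still between calls to the robot, and variables do not carry over. Pictures are saved under pics/ and viewed, about 12 in all and at most 16, crops included, and the job is handed in when it is done.

```bash
ls; mkdir -p pics; cat > h.py <<'E'
from rig import observe, read_camera, job, search_frame, pinpoint
import numpy as np, cv2
def save(n,cam,f=None):
    d=read_camera(cam); cv2.imwrite(f'pics/{n}.png',d['frame'][:,:,::-1]); return d
def f_of(d): return d['frame'].shape[0]/2/np.tan(np.radians(d['vfov'])/2)
E
python3 - <<'E'
from h import *
s=observe(); print(s)
d=save('top0','top'); print(d['vfov'],d['cx'],d['cy'],d['dist_coeffs'],d['T'])
np.savez('top0.npz',**{k:np.array(v) for k,v in d.items()})
for n in ['capacitor_large_c','capacitor_small_c','heatsink_large_c','heatsink_small_c','transformer_c','bin_capacitors','bin_heatsinks','bin_transformers','solder_spool','circuit_board']:
    for r in pinpoint(n,'top')[:4]: print(n,np.round(r['position'],0),round(r['p'],2))
d=save('side0','side');print(observe()['t'])
E
```

```text
pics
{'t': 0.0, 'joint_positions': array([ 1.22600981e+00,  2.76559686e-01,  1.50613529e+00, -1.62394960e-05,
        1.36070123e+00, -1.20993188e-01]), 'joint_vel': array([-3.01109101e-05, -4.96785892e-05,  9.33380228e-04,  4.26361137e-04,
       -3.97132617e-04,  8.61022989e-04]), 'joint_torque': array([-1.18619231e-03, -4.04595172e+01, -2.37226903e+01,  7.00274971e-02,
        3.41669354e-02, -1.05989636e-04]), 'tool_pos': array([127.4195775 , 560.10888984, 204.62403324]), 'orientation': array([ 4.80032687e-04,  7.81641105e-01,  6.23727801e-01, -7.63435629e-04]), 'ft_force': array([ 0.221289  ,  0.27288467, -0.06501783]), 'ft_torque': array([ 0.00989568, -0.02072528,  0.03428246]), 'grip_width': 94.13341246004013}
57.86780603304159 325.0078409166854 198.7126053167502 [0.00200922 0.         0.         0.         0.        ] [[ 1.19085307e-02 -9.94450265e-01  1.04531605e-01  4.06403485e+02]
 [-9.99739887e-01 -9.80749535e-03  2.05905843e-02 -4.41076427e+01]
 [-1.94511188e-02 -1.04749618e-01 -9.94308389e-01  8.53134867e+02]
 [ 0.00000000e+00  0.00000000e+00  0.00000000e+00  1.00000000e+00]]
capacitor_large_c [354. 293.  32.] 0.86
capacitor_small_c [444. 129.  27.] 0.6
heatsink_large_c [ 562. -372.   18.] 0.84
heatsink_large_c [ 449. -349.   19.] 0.75
heatsink_large_c [ 460. -249.   17.] 0.63
heatsink_large_c [ 359. -181.   15.] 0.6
heatsink_small_c [451.  -1.  16.] 0.47
transformer_c [ 462. -123.   23.] 0.89
bin_capacitors [645.   4.   1.] 0.78
bin_heatsinks [616. 212.   2.] 0.93
bin_transformers [ 616. -202.    4.] 0.75
bin_transformers [644.   1.  -3.] 0.7
solder_spool [ 334. -308.    3.] 0.58
solder_spool [644.   4.  -2.] 0.44
circuit_board [470. 246.  -2.] 0.64
0.6
```

View pics/top0.png

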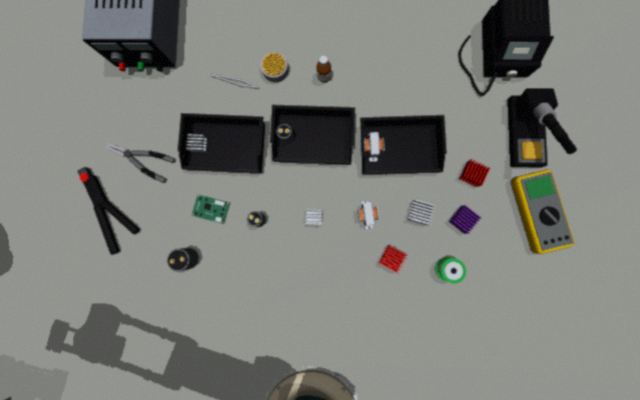

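View pics/side0.png

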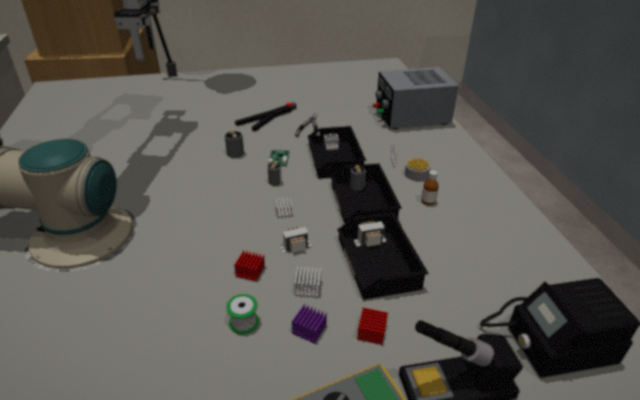

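The loose large-heatsink candidates in the top picture are red at (475,172), purple at (465,218), red at (393,258) and bare aluminium at (420,211). The last fits "bare aluminium, seven fins" and sits at about (460,-249) in world coordinates. I'll confirm it in a crop and measure all poses from the depth image.

```bash
cat >> h.py <<'E'
def cloud(d,T=None):
    f=f_of(d); K=np.array([[f,0,d['cx']],[0,f,d['cy']],[0,0,1]])
    h,w=d['depth'].shape; v,u=np.mgrid[:h,:w]
    p=cv2.undistortPoints(np.stack([u,v],-1).reshape(-1,1,2).astype(float),K,np.array(d['dist_coeffs'])).reshape(h,w,2)
    z=d['depth'].astype(float); P=np.dstack([p[...,0]*z,p[...,1]*z,z,np.ones_like(z)])
    W=P@np.array(d['T'] if T is None else T).T
    return W[...,:3],z>0
def rect(W,m):
    (c,s,a)=cv2.minAreaRect(W[m][:,:2].astype(np.float32)); return np.round(c,1),np.round(s,1),round(a,1)
E
python3 - <<'E'
from h import *
d=dict(np.load('top0.npz')); d={k:(v.item() if v.ndim==0 else v) for k,v in d.items()}
W,ok=cloud(d)
m0=ok&(np.abs(W[...,2])<8)
print('table z',np.median(W[m0][:,2]))
Q={'cl':(354,293,35),'cs':(444,129,30),'hl':(460,-249,37),'hs':(451,-1,32),'tr':(462,-123,42),'spool':(334,-308,36),'pcb':(470,246,55)}
for n,(x,y,r) in Q.items():
    m=ok&(np.hypot(W[...,0]-x,W[...,1]-y)<r+8)&(W[...,2]>(4 if n=='pcb' else 8))
    zt=np.percentile(W[m][:,2],95); mt=m&(W[...,2]>zt-6)
    print(n,m.sum(),'ztop',round(zt,1),'all',rect(W,m),'top',rect(W,mt), 'mean',np.round(W[mt].mean(0),1))
for n,(x,y) in {'bc':(645,4),'bh':(616,212),'bt':(616,-202)}.items():
    m=ok&(abs(W[...,0]-x)<85)&(abs(W[...,1]-y)<105)&(W[...,2]>42)&(W[...,2]<54)
    # exclude interior stock
    dd=np.array([x,y]); 
    m1=ok&(abs(W[...,0]-x)<85)&(abs(W[...,1]-y)<102)&(W[...,2]>20)
    print(n,m.sum(),rect(W,m),'all',rect(W,m1))
im=d['frame'][:,:,::-1]
cv2.imwrite('pics/c1.png',cv2.resize(im[95:290,150:490],None,fx=2.3,fy=2.3,interpolation=cv2.INTER_CUBIC))
E
```

```text
table z -0.2957204880436848
cl 582 ztop 62.7 all (array([353.8, 292.9]), array([49. , 49.2]), 82.1) top (array([354.1, 293.9]), array([48. , 47.8]), 4.8) mean [353.6 292.9  60.2]
cs 236 ztop 55.5 all (array([445.7, 127.9]), array([33.4, 34.4]), 44.1) top (array([444.9, 128. ]), array([30.3, 32.8]), 45.4) mean [445.7 128.2  51.7]
hl 369 ztop 35.4 all (array([ 465.3, -248.2]), array([46.5, 46.1]), 74.1) top (array([ 465.4, -247.9]), array([46.4, 45.7]), 75.1) mean [ 465.6 -247.9   33.4]
hs 118 ztop 31.0 all (array([451.9,  -1.1]), array([35.2, 34.2]), 89.3) top (array([452. ,  -1.2]), array([34.3, 34.5]), 0.5) mean [452.1  -0.8  29.1]
tr 352 ztop 43.4 all (array([ 460.4, -126. ]), array([49.9, 43.3]), 8.6) top (array([ 460.4, -125.9]), array([49.9, 39.8]), 7.5) mean [ 460.2 -125.9   41.3]
spool 531 ztop 47.3 all (array([ 337.5, -310.1]), array([53.3, 53.7]), 64.4) top (array([ 337.5, -310.1]), array([53.3, 53.7]), 64.4) mean [ 337.4 -309.7   45. ]
pcb 358 ztop 13.5 all (array([479.3, 244.1]), array([79.3, 70.8]), 77.3) top (array([469.7, 243.9]), array([64.4, 46.8]), 75.5) mean [469.2 230.   11.3]
bc 786 (array([651. ,   4.1]), array([194. , 112.5]), 88.5) all (array([642.7,   4.2]), array([194. , 128.8]), 88.6)
bh 697 (array([629.8, 216.3]), array([196.8, 111.4]), 87.4) all (array([620.9, 216.6]), array([196.4, 128.5]), 87.9)
bt 865 (array([ 630.2, -203.2]), array([108.9, 192.2]), 2.7) all (array([ 619.9, -203.6]), array([129., 192.]), 2.2)
```

View pics/c1.png

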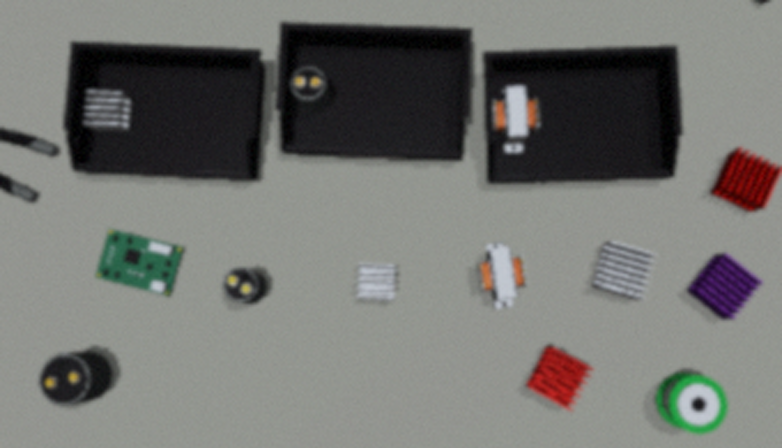

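The crop confirms the bare aluminium large heatsink at crop (623,269), which is (420,211) in the full image; the red and purple ones stay put. The stock parts also match the bins: heatsink on the left, capacitor in the middle, transformer on the right. First I turn the tool so its x axis lies along world x.

```bash
cat >> h.py <<'E'
def go(x,y,z,yaw=None):
    """print shift (cm, tool axes) and turn (5deg units) from measured pose to target TCP"""
    from scipy.spatial.transform import Rotation as R
    s=observe(); q=s['orientation']; M=R.from_quat(np.r_[q[1:],q[0]]).as_matrix()
    th=np.degrees(np.arctan2(M[1,0],M[0,0]))
    sh=M.T@(np.array([x,y,z])-s['tool_pos'])/10
    print('t',round(s['t'],2),'pos',np.round(s['tool_pos'],1),'yaw',round(th,1),'F',np.round(s['ft_force'],1),'w',round(s['grip_width'],1),'shift cm',np.round(sh,2),'turn',None if yaw is None else round((th-yaw)/5,2))
E
python3 -m crank '[[[0,0,0,0,1.4],[0,0,0,0,2.8],[0,0,0,0,4.2],[0,0,0,0,5.6],[0,0,0,0,7]]]' && python3 -m crank '[[[0,0,0,0,1.4],[0,0,0,0,2.8],[0,0,0,0,4.2],[0,0,0,0,5.6],[0,0,0,0,7]]]' && python3 -m crank '[[[0,0,0,0,1.4],[0,0,0,0,1.4]]]'; python3 -c "
from h import *
go(354,293,100,0)"
```

```text
t: 1.02
tool_pos: [127.6, 560.7, 205.5]
orientation: [-0.0, 0.934, 0.357, 0.0]
ft_force: [-0.3, -0.9, 0.5]
grip_width: 93.7
t: 1.43
tool_pos: [127.6, 560.7, 205.5]
orientation: [-0.0, 0.998, 0.06, 0.0]
ft_force: [-0.3, -0.2, 0.3]
grip_width: 94.1
t: 1.6
tool_pos: [127.7, 560.7, 205.6]
orientation: [-0.0, 1.0, 0.001, 0.0]
ft_force: [-0.2, 0.9, -0.3]
grip_width: 94.1
t 1.6 pos [127.7 560.7 205.6] yaw 0.1 F [-0.2  0.9 -0.3] w 94.1 shift cm [22.6  26.8  10.55] turn 0.01
```

```bash
python3 -m crank '[[[0,2.3,2.7,1,0],[0,4.6,5.4,2,0],[0,6.9,8.1,3,0],[0,9.2,10.8,4,0],[0,11.5,13.5,5,0]]]' >/dev/null && python3 -m crank '[[[0,2.3,2.7,1,0],[0,4.6,5.4,2,0],[0,6.9,8.1,3,0],[0,9.2,10.8,4,0],[0,11.1,13.3,5.5,0]]]' >/dev/null&& python3 -m crank '[[[0,0,0,0,0]]]' >/dev/null; python3 - <<'E'
from h import *
go(354,293,15,0)
d=save('w1','wrist')
for n in ['capacitor_large_c']:
    for cam in ['wrist']:
        for r in pinpoint(n,cam)[:2]: print(n,np.round(r['position'],1),round(r['p'],2))
E
```

```text
t 2.52 pos [356.1 288.9  98.6] yaw 0.1 F [-0.1  0.4 -0.8] w 93.4 shift cm [-0.2  -0.44  8.35] turn 0.02
capacitor_large_c [350.  289.6  28.3] 0.86
```

View pics/w1.png

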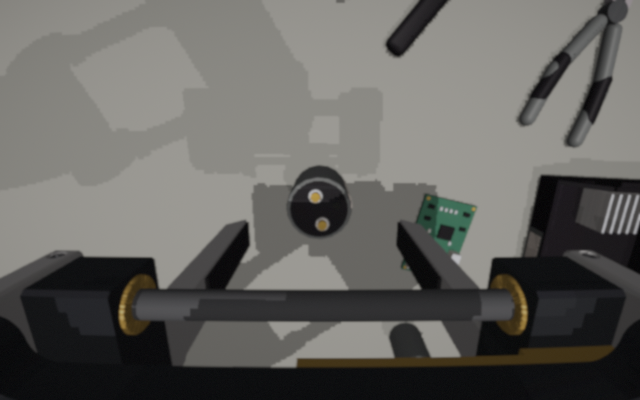

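```bash
python3 -m crank '[[[0,-0.3,-0.3,2,0],[0,-0.3,-0.3,5,0],[0,-0.3,-0.3,7.5,0],[0,-0.3,-0.3,8.4,0],[0,-0.3,-0.3,8.4,0]]]' >/dev/null && python3 -m crank '[[[1,0,0,0,0],[1,0,0,0,0],[1,0,0,0,0],[1,0,0,0,0],[1,0,0,0,0]]]' 20 && python3 -m crank '[[[1,0,0,0,0],[1,0,0,0,0],[1,0,0,0,0]]]' 20; python3 -c "
from h import *
go(644,-41,115,0)"
```

```text
t: 3.45
tool_pos: [352.1, 296.8, 17.4]
orientation: [-0.001, 1.0, 0.002, 0.001]
ft_force: [0.8, -0.2, 0.5]
grip_width: 64.2
t: 3.7
tool_pos: [352.0, 296.5, 16.9]
orientation: [-0.0, 1.0, 0.002, 0.001]
ft_force: [-0.6, -0.9, 2.3]
grip_width: 49.9
t 3.7 pos [352.  296.5  16.9] yaw 0.2 F [-0.6 -0.9  2.3] w 49.9 shift cm [29.11 33.84 -9.8 ] turn 0.04
```

```bash
python3 -m crank '[[[1,0,0,-1,0],[1,0,0,-3,0],[1,0,0,-6,0],[1,0,0,-9,0],[1,0,0,-10,0]]]' >/dev/null && python3 -m crank '[[[1,1.5,1.7,0,0],[1,3.7,4.1,0,0],[1,5.9,6.5,0,0],[1,8.1,8.9,0,0],[1,10.3,11.3,0,0]]]' >/dev/null && python3 -m crank '[[[1,2.2,2.4,0,0],[1,4.4,4.8,0,0],[1,6.6,7.2,0,0],[1,8.8,9.6,0,0],[1,11,12,0,0]]]'  >/dev/null && python3 -m crank '[[[1,2,2.4,0,0],[1,4,4.8,0,0],[1,6,7,0,0],[1,7.3,8.8,0,0],[1,7.7,9.5,0,0]]]' >/dev/null && python3 -m crank '[[[1,0,0,0,0],[1,0,0,0,0],[1,0,0,0,0]]]' >/dev/null; python3 - <<'E'
from h import *
go(642.5,-32,20,0)
d=save('w2','wrist')
for n in ['bin_capacitors']:
    for cam in ['wrist','top']:
        if cam=='top': read_camera('top')
        for r in pinpoint(n,cam)[:2]: print(n,np.round(r['position'],1),round(r['p'],2))
E
```

```text
t 5.62 pos [641.  -29.3 116.1] yaw 0.2 F [-0.3  0.3 -1.1] w 49.9 shift cm [0.17 0.28 9.61] turn 0.04
bin_capacitors [642.6   4.6  -1.1] 0.7
bin_capacitors [ 461.6 -123.6   23.2] 0.33
```

View pics/w2.png

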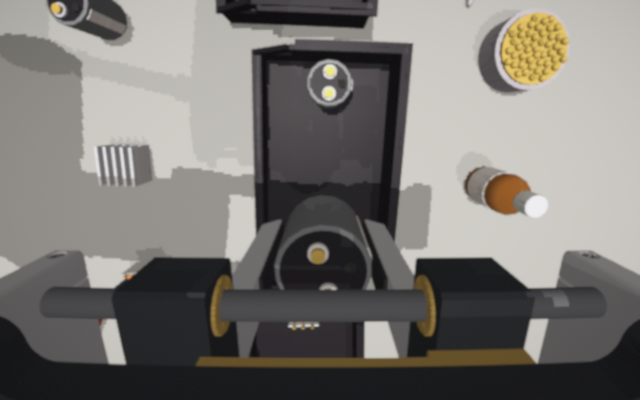

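```bash
python3 -m crank '[[[1,0.2,0.3,2,0],[1,0.2,0.3,5,0],[1,0.2,0.3,7.5,0],[1,0.2,0.3,9,0],[1,0.2,0.3,9.4,0]]]' >/dev/null && python3 -m crank '[[[1,0,0,0.15,0],[1,0,0,0.3,0],[1,0,0,0.3,0],[1,0,0,0.3,0]]]'
```

```text
t: 6.57
tool_pos: [645.4, -33.7, 20.6]
orientation: [0.0, 1.0, 0.002, 0.001]
ft_force: [0.4, 0.0, -1.6]
grip_width: 49.8
```

```bash
python3 -m crank '[[[1,0,0,0.05,0],[1,0,0,0.1,0],[1,0,0,0.1,0]]]'
```

```text
t: 6.82
tool_pos: [645.3, -33.8, 19.9]
orientation: [0.0, 1.0, 0.002, 0.001]
ft_force: [-1.0, -0.6, 4.8]
grip_width: 49.7
```

```bash
python3 -m crank '[[[0.32,0,0,0,0],[0.32,0,0,0,0],[0.32,0,0,0,0]]]' && python3 -m crank '[[[0.32,0,0,-1,0],[0.32,0,0,-3,0],[0.32,0,0,-6,0],[0.32,0,0,-9,0],[0.2,0,0,-10,0]]]' >/dev/null && python3 -m crank '[[[0.2,-2,-1.6,0,0],[0.2,-4.5,-3.6,0,0],[0.2,-7,-5.6,0,0],[0.2,-9.5,-7.6,0,0],[0.2,-12,-9.6,0,0]]]' >/dev/null && python3 -m crank '[[[0.2,-2.5,-2,0,0],[0.2,-5,-4,0,0],[0.2,-7,-5.7,0,0],[0.2,-8,-6.5,0,0],[0.2,-8,-6.5,0,0]]]' >/dev/null &&  python3 -m crank '[[[0.2,0,0,2,0],[0.2,0,0,2,0],[0.2,0,0,2,0]]]' >/dev/null; python3 - <<'E'
from h import *
go(445,128.5,13,0)
read_camera('wrist')
for n in ['capacitor_small_c']:
   for r in pinpoint(n,'wrist')[:2]: print(n,np.round(r['position'],1),round(r['p'],2))
E
```

```text
t: 7.07
tool_pos: [644.4, -33.7, 18.3]
orientation: [-0.0, 1.0, 0.002, 0.0]
ft_force: [0.3, -0.4, -1.5]
grip_width: 63.4
t 8.57 pos [444.5 125.9  97.9] yaw 0.1 F [ 0.7 -0.4  0.6] w 75.3 shift cm [ 0.06 -0.26  8.49] turn 0.03
capacitor_small_c [466.9 246.2   1.6] 0.72
capacitor_small_c [448.3 131.5  25.4] 0.63
```

```bash
python3 -m crank '[[[0.2,0.1,-0.3,2,0],[0.2,0.1,-0.3,5,0],[0.2,0.1,-0.3,7.5,0],[0.2,0.1,-0.3,8.4,0],[0.2,0.1,-0.3,8.5,0]]]' >/dev/null && python3 -m crank '[[[0.2,0,0,0,0],[1,0,0,0,0],[1,0,0,0,0],[1,0,0,0,0],[1,0,0,0,0]]]' 15 && python3 -m crank '[[[1,0,0,0,0],[1,0,0,0,0],[1,0,0,0,0],[1,0,0,0,0]]]'; python3 -c "
from h import *
go(644,15,115,0)"
```

```text
t: 9.5
tool_pos: [445.7, 129.8, 14.4]
orientation: [-0.0, 1.0, 0.002, 0.001]
ft_force: [0.2, -0.5, 0.0]
grip_width: 51.8
t: 9.83
tool_pos: [445.1, 129.7, 13.7]
orientation: [-0.0, 1.0, 0.002, 0.0]
ft_force: [0.2, 0.3, 3.0]
grip_width: 34.4
t 9.83 pos [445.1 129.7  13.7] yaw 0.2 F [0.2 0.3 3. ] w 34.4 shift cm [ 19.86  11.54 -10.12] turn 0.04
```

```bash
python3 -m crank '[[[1,0,0,-1,0],[1,0,0,-3,0],[1,0,0,-6,0],[1,0,0,-9,0],[1,0,0,-10,0]]]' >/dev/null && python3 -m crank '[[[1,2,1.2,0,0],[1,5,2.9,0,0],[1,8,4.6,0,0],[1,11,6.3,0,0],[1,14,8,0,0]]]' >/dev/null && python3 -m crank '[[[1,2.5,1.6,0,0],[1,4.8,2.8,0,0],[1,5.8,3.4,0,0],[1,5.8,3.4,0,0],[1,5.8,3.4,0,0]]]' >/dev/null && python3 -m crank '[[[1,0,0,2,0],[1,0,0,5,0],[1,0,0,7.5,0],[1,0,0,9,0],[1,0,0,9.3,0]]]' >/dev/null && python3 -m crank '[[[1,0,0,0.1,0],[1,0,0,0.3,0],[1,0,0,0.3,0],[1,0,0,0.3,0]]]'
```

```text
t: 11.83
tool_pos: [644.0, 16.5, 18.9]
orientation: [0.0, 1.0, 0.002, 0.001]
ft_force: [-0.9, -0.2, -0.5]
grip_width: 34.8
```

```bash
python3 -m crank '[[[1,0,0,0.06,0],[1,0,0,0.12,0],[1,0,0,0.12,0],[1,0,0,0.12,0]]]'
```

```text
t: 12.17
tool_pos: [643.6, 16.2, 16.7]
orientation: [-0.0, 1.0, 0.002, 0.0]
ft_force: [0.5, 0.3, 1.6]
grip_width: 34.8
```

```bash
python3 -m crank '[[[0.45,0,0,0,0],[0.45,0,0,0,0],[0.45,0,0,0,0]]]' && python3 -m crank '[[[0.45,0,0,-1,0],[0.45,0,0,-3,0],[0.45,0,0,-6,0],[0.3,0,0,-9,0],[0.2,0,0,-10,0]]]' >/dev/null && python3 -m crank '[[[0.2,-2,0.2,0,0],[0.2,-5,0.5,0,0],[0.2,-8,0.8,0,0],[0.2,-11,1.1,0,0],[0.2,-14,1.3,0,0]]]' >/dev/null && python3 -m crank '[[[0.2,-3,0.2,1,0],[0.2,-5,0.4,2,0],[0.2,-5.2,0.4,2,0],[0.2,-5.2,0.4,2,0],[0.2,-5.2,0.4,2,0]]]' >/dev/null; python3 - <<'E'
from h import *
go(452,-1,6,0)
save('w3','wrist')
for n in ['heatsink_small_c']:
   for r in pinpoint(n,'wrist')[:2]: print(n,np.round(r['position'],1),round(r['p'],2))
save('t3','top')
E
```

```text
t: 12.42
tool_pos: [643.3, 16.3, 16.2]
orientation: [-0.0, 1.0, 0.002, -0.0]
ft_force: [0.0, -0.6, -0.2]
grip_width: 50.4
t 13.67 pos [453.6  -1.5  97. ] yaw 0.2 F [ 0.3 -0.   0.3] w 75.0 shift cm [-0.19 -0.05  9.1 ] turn 0.03
heatsink_small_c [450.4  -2.3  13.5] 0.83
```

View pics/w3.png

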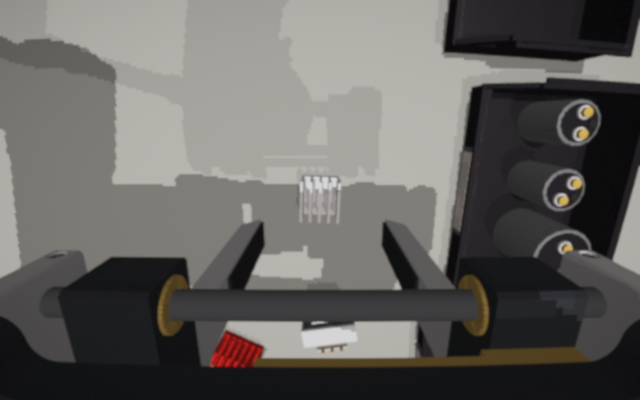

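The wrist view shows three capacitors standing upright in their bin at (585,125), (565,190) and (565,245). The small heatsink is centred between the jaws at (320,200). Next I grip it.

```bash
python3 -m crank '[[[0.2,-0.1,0,2,0],[0.2,-0.1,0,5,0],[0.2,-0.1,0,7.5,0],[0.2,-0.1,0,8.8,0],[0.2,-0.1,0,9,0]]]' >/dev/null && python3 -m crank '[[[0.2,0,0,0,0],[1,0,0,0,0],[1,0,0,0,0],[1,0,0,0,0],[1,0,0,0,0]]]' 12 && python3 -m crank '[[[1,0,0,0,0],[1,0,0,0,0],[1,0,0,0,0],[1,0,0,0,0]]]'; python3 -c "
from h import *
go(618,227,115,0)"
```

```text
t: 14.65
tool_pos: [451.2, -1.4, 7.1]
orientation: [0.0, 1.0, 0.002, 0.001]
ft_force: [0.7, -0.6, 0.0]
grip_width: 52.2
t: 14.98
tool_pos: [450.6, -1.3, 6.6]
orientation: [0.0, 1.0, 0.002, 0.0]
ft_force: [-0.3, 0.4, 2.8]
grip_width: 34.2
t 14.98 pos [450.6  -1.3   6.6] yaw 0.2 F [-0.3  0.4  2.8] w 34.2 shift cm [ 16.82 -22.78 -10.84] turn 0.04
```

```bash
python3 -m crank '[[[1,0,0,-1,0],[1,0,0,-3,0],[1,0,0,-6,0],[1,0,0,-9,0],[1,0,0,-10,0]]]' >/dev/null && python3 -m crank '[[[1,1.5,-2,0,0],[1,3.5,-4.7,0,0],[1,5.5,-7.4,0,0],[1,7.5,-10.1,0,0],[1,9.5,-12.8,0,0]]]' >/dev/null && python3 -m crank '[[[1,2,-2.7,0,0],[1,4,-5.4,0,0],[1,6,-8.1,0,0],[1,7.1,-9.7,0,0],[1,7.3,-9.8,0,0]]]' >/dev/null && python3 -m crank '[[[1,0,0,0,0],[1,0,0,0,0],[1,0,0,0,0]]]' >/dev/null; python3 - <<'E'
from h import *
go(618,225,10,0)
save('w4','wrist')
for r in pinpoint('bin_heatsinks','wrist')[:2]: print(np.round(r['position'],1),round(r['p'],2))
E
```

```text
t 16.48 pos [616.5 223.9 106.1] yaw 0.1 F [-0.5  0.3 -0.5] w 34.1 shift cm [ 0.16 -0.12  9.61] turn 0.03
[621.7 216.6   2.4] 0.56
```

View pics/w4.png

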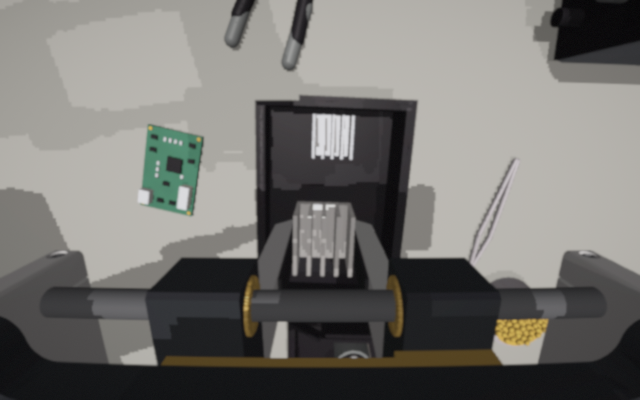

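The held heatsink, around (325,240), is over the bin and clear of the stock heatsink at (332,135). I lower it now.

```bash
python3 -m crank '[[[1,0.3,-0.1,2,0],[1,0.3,-0.1,5,0],[1,0.3,-0.1,7.5,0],[1,0.3,-0.1,9,0],[1,0.3,-0.1,9.3,0]]]' >/dev/null && python3 -m crank '[[[1,0,0,0.1,0],[1,0,0,0.25,0],[1,0,0,0.25,0],[1,0,0,0.25,0]]]' && python3 -m crank '[[[1,0,0,0.08,0],[1,0,0,0.15,0],[1,0,0,0.15,0],[1,0,0,0.15,0]]]'
```

```text
t: 17.33
tool_pos: [621.6, 226.4, 12.3]
orientation: [-0.0, 1.0, 0.001, 0.001]
ft_force: [-0.4, -0.7, 0.7]
grip_width: 34.2
t: 17.67
tool_pos: [620.8, 226.3, 9.6]
orientation: [-0.0, 1.0, 0.002, 0.0]
ft_force: [-0.3, -0.4, 0.7]
grip_width: 34.3
```

```bash
python3 -m crank '[[[1,0,0,0.05,0],[1,0,0,0.05,0],[1,0,0,0.05,0]]]'
```

```text
t: 17.92
tool_pos: [620.8, 226.3, 9.6]
orientation: [-0.0, 1.0, 0.002, 0.0]
ft_force: [-1.8, -0.8, 5.5]
grip_width: 34.4
```

```bash
python3 -m crank '[[[0.45,0,0,0,0],[0.45,0,0,0,0],[0.45,0,0,0,0]]]' && python3 -m crank '[[[0.45,0,0,-1,0],[0.45,0,0,-3,0],[0.45,0,0,-6,0],[0.3,0,0,-9,0],[0.1,0,0,-10,0]]]' >/dev/null && python3 -m crank '[[[0.1,-0.5,1.5,0,0],[0.1,-1.5,4.5,0,0],[0.1,-2.5,7.5,0,0],[0.1,-3.5,10.5,0,0],[0.1,-4.5,13.5,0,0]]]' >/dev/null && python3 -m crank '[[[0.1,-1,3,0,0],[0.1,-2,6,0,0],[0.1,-3,9,0,0],[0.1,-4,12,0,0],[0.1,-5,15.2,0,0]]]' >/dev/null && python3 -m crank '[[[0.1,-1,3,0,0],[0.1,-2,6,0,0],[0.1,-3,9,0,0],[0.1,-4,12,0,0],[0.1,-5,15.2,0,0]]]' >/dev/null && python3 -m crank '[[[0.1,-0.6,2,1,1],[0.1,-1.1,3.4,2,2],[0.1,-1.1,3.6,2,3],[0.1,-1.1,3.6,2,3],[0.1,-1.1,3.6,2,3]]]' >/dev/null; python3 - <<'E'
from h import *
go(465,-248,7,-15)
save('w5','wrist')
for n in ['heatsink_large_c']:
   for r in pinpoint(n,'wrist')[:4]: print(n,np.round(r['position'],1),round(r['p'],2))
E
```

```text
t: 18.17
tool_pos: [620.6, 226.2, 8.4]
orientation: [-0.0, 1.0, 0.002, -0.0]
ft_force: [0.0, -0.2, 0.4]
grip_width: 50.0
t 20.25 pos [ 464.4 -249.    87.4] yaw -14.8 F [ 0.6 -0.  -0.2] w 84.7 shift cm [ 0.06 -0.1   8.04] turn 0.05
heatsink_large_c [ 461.6 -245.9   16.1] 0.92
heatsink_large_c [ 446.7 -346.    17. ] 0.8
heatsink_large_c [ 359.4 -183.    15.9] 0.79
```

View pics/w5.png

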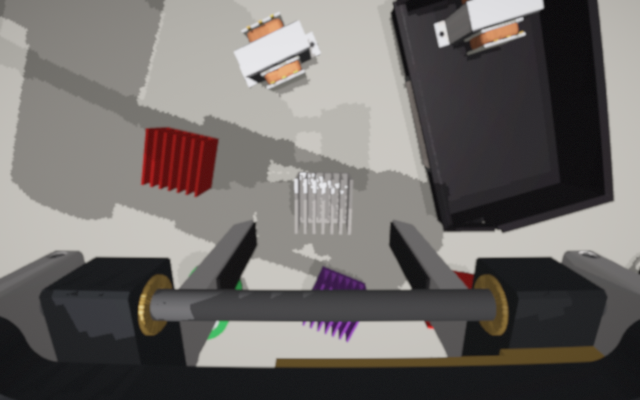

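The bare aluminium heatsink is centred between the jaws at (323,203), with its fins parallel to the pads. The red ones at (180,160) and (450,300) and the purple one at (335,300) are clear of the fingers.

```bash
python3 -m crank '[[[0.1,0,-0.1,2,0],[0.1,0,-0.1,5,0],[0.1,0,-0.1,7,0],[0.1,0,-0.1,7.8,0],[0.1,0,-0.1,8,0]]]' >/dev/null && python3 -m crank '[[[0.1,0,0,0,0],[1,0,0,0,0],[1,0,0,0,0],[1,0,0,0,0],[1,0,0,0,0]]]' 15 && python3 -m crank '[[[1,0,0,0,0],[1,0,0,0,0],[1,0,0,0,0],[1,0,0,0,0]]]' && python3 -m crank '[[[1,0,0,-1,0],[1,0,0,-3,0],[1,0,0,-6,0],[1,0,0,-9,0],[1,0,0,-10.5,0]]]' >/dev/null && python3 -m crank '[[[1,0,0,0,-1],[1,0,0,0,-2],[1,0,0,0,-2.6],[1,0,0,0,-2.6],[1,0,0,0,-2.6]]]';  python3 -c "
from h import *
go(618,171,115,0)"
```

```text
t: 21.18
tool_pos: [467.0, -248.7, 9.6]
orientation: [0.0, 0.992, -0.129, 0.001]
ft_force: [-0.0, 0.0, -0.7]
grip_width: 61.0
t: 21.52
tool_pos: [466.3, -248.3, 9.0]
orientation: [-0.0, 0.992, -0.129, -0.0]
ft_force: [-0.6, 0.2, 3.7]
grip_width: 45.8
t: 22.35
tool_pos: [466.4, -248.2, 114.0]
orientation: [-0.0, 1.0, -0.017, 0.0]
ft_force: [0.9, 0.3, -1.0]
grip_width: 45.9
t 22.35 pos [ 466.4 -248.2  114. ] yaw -1.9 F [ 0.9  0.3 -1. ] w 45.9 shift cm [ 13.76 -42.4   -0.09] turn -0.38
```

```bash
python3 -m crank '[[[1,0.5,-1.5,0,0],[1,1.5,-4.5,0,0],[1,2.5,-7.5,0,0],[1,3.5,-10.5,0,0],[1,4.5,-13.5,0,0]]]' >/dev/null && python3 -m crank '[[[1,1,-3,0,0],[1,2,-6,0,0],[1,3,-9,0,0],[1,4,-12,0,0],[1,5,-15,0,0]]]' >/dev/null && python3 -m crank '[[[1,1,-3,0,0],[1,2,-6,0,0],[1,3,-9,0,0],[1,4,-12,0,0],[1,4.4,-13.9,0,0]]]' >/dev/null && python3 -m crank '[[[1,0,0,0,0],[1,0,0,0,0],[1,0,0,0,0]]]' >/dev/null; python3 - <<'E'
from h import *
go(619,171,12,0)
save('w6','wrist')
E
```

```text
t 23.85 pos [618.2 170.3 113.4] yaw -1.8 F [-0.2  0.1 -0.7] w 46.2 shift cm [ 0.09 -0.08 10.14] turn -0.37
```

View pics/w6.png

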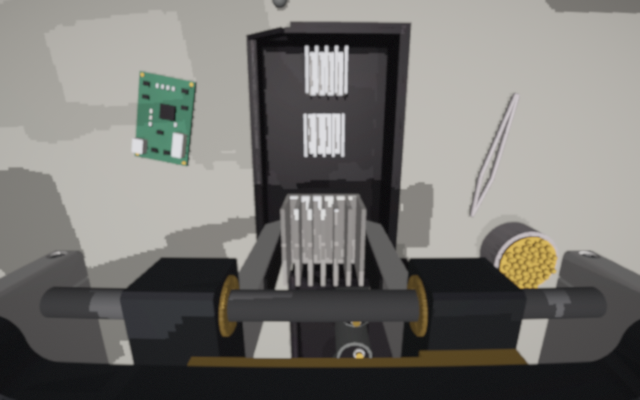

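The held heatsink is over the free floor and clear of the placed small one at (325,135). I lower it until it touches.

```bash
python3 -m crank '[[[1,0.1,0,2,0],[1,0.1,0,5,0],[1,0.1,0,8,0],[1,0.1,0,9.6,0],[1,0.1,0,9.9,0]]]' >/dev/null && python3 -m crank '[[[1,0,0,0.1,0],[1,0,0,0.2,0],[1,0,0,0.25,0],[1,0,0,0.25,0]]]' && python3 -m crank '[[[1,0,0,0.05,0],[1,0,0,0.1,0],[1,0,0,0.1,0],[1,0,0,0.1,0]]]'
```

```text
t: 24.65
tool_pos: [620.7, 171.0, 13.6]
orientation: [-0.0, 1.0, -0.016, 0.001]
ft_force: [-0.6, 0.1, -0.5]
grip_width: 45.9
t: 24.98
tool_pos: [620.3, 171.2, 12.0]
orientation: [-0.0, 1.0, -0.016, 0.001]
ft_force: [0.3, -0.3, 3.1]
grip_width: 46.0
```

```bash
python3 -m crank '[[[0.34,0,0,0,0],[0.34,0,0,0,0],[0.34,0,0,0,0]]]' && python3 -m crank '[[[0.34,0,0,-1,0],[0.34,0,0,-3,0],[0.34,0,0,-6,0],[0.3,0,0,-9,0],[0.1,0,0,-10,0]]]' >/dev/null && python3 -m crank '[[[0.1,-0.7,1.5,0,0],[0.1,-2.2,4.5,0,0],[0.1,-3.7,7.5,0,0],[0.1,-5.2,10.5,0,0],[0.1,-6.7,13.5,0,0]]]' >/dev/null && python3 -m crank '[[[0.1,-1.5,3,0,0],[0.1,-3,6,0,0],[0.1,-4.5,9,0,0],[0.1,-6,12,0,0],[0.1,-7,14.5,0,0]]]' >/dev/null && python3 -m crank '[[[0.1,-1,1.8,0.5,-1],[0.1,-1.4,2.2,1,-2.1],[0.1,-1.4,2.2,1,-2.1],[0.1,-1.4,2.2,1,-2.1],[0.1,-1.4,2.2,1,-2.1]]]' >/dev/null; python3 - <<'E'
from h import *
go(460,-126,8,8.6)
save('w7','wrist')
for n in ['transformer_c']:
   for r in pinpoint(n,'wrist')[:4]: print(n,np.round(r['position'],1),round(r['p'],2))
E
```

```text
t: 25.23
tool_pos: [619.7, 171.1, 11.1]
orientation: [-0.0, 1.0, -0.016, -0.0]
ft_force: [-0.1, 0.8, 0.0]
grip_width: 60.6
t 26.9 pos [ 459.7 -125.6  101.4] yaw 8.6 F [-0.3 -0.5  0.3] w 84.8 shift cm [0.02 0.04 9.34] turn -0.0
transformer_c [ 458.4 -124.1   21.6] 0.79
```

View pics/w7.png

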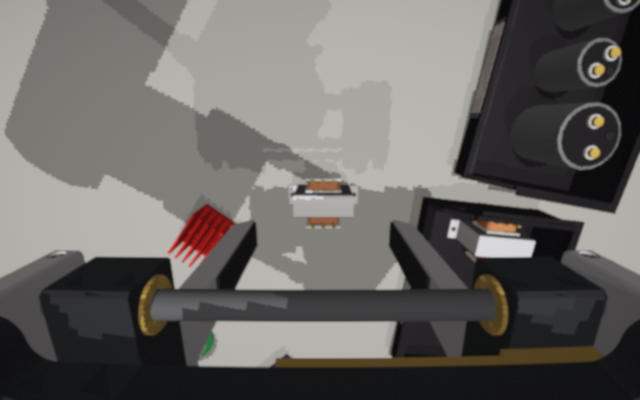

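The transformer is centred at (323,202), square to the jaws. The red look-alike at (200,235) is clear of the left finger. I descend with a slightly narrower opening.

```bash
python3 -m crank '[[[0.17,0,0,2,0],[0.17,0,0,5,0],[0.17,0,0,8,0],[0.17,0,0,9.1,0],[0.17,0,0,9.3,0]]]' >/dev/null && python3 -m crank '[[[0.17,0,0,0,0],[1,0,0,0,0],[1,0,0,0,0],[1,0,0,0,0],[1,0,0,0,0]]]' 25 && python3 -m crank '[[[1,0,0,0,0],[1,0,0,0,0],[1,0,0,0,0],[1,0,0,0,0]]]' && python3 -m crank '[[[1,0,0,-1,0],[1,0,0,-3,0],[1,0,0,-6,0],[1,0,0,-9,0],[1,0,0,-10,0]]]' >/dev/null && python3 -m crank '[[[1,0,0,0,0.7],[1,0,0,0,1.3],[1,0,0,0,1.3],[1,0,0,0,1.3]]]';  python3 -c "
from h import *
go(618,-225,110,2)"
```

```text
t: 27.83
tool_pos: [460.1, -126.3, 9.2]
orientation: [0.0, 0.997, 0.076, 0.001]
ft_force: [0.6, 1.6, -0.5]
grip_width: 54.9
t: 28.17
tool_pos: [459.9, -126.2, 9.0]
orientation: [0.0, 0.997, 0.076, 0.001]
ft_force: [0.5, 0.7, 5.2]
grip_width: 50.0
t: 28.92
tool_pos: [458.5, -125.7, 107.6]
orientation: [-0.0, 1.0, 0.02, -0.001]
ft_force: [0.3, -0.6, -3.6]
grip_width: 50.1
t 28.92 pos [ 458.5 -125.7  107.6] yaw 2.2 F [ 0.3 -0.6 -3.6] w 50.1 shift cm [15.55 10.55 -0.27] turn 0.05
```

```bash
python3 -m crank '[[[1,1.5,1,0,0],[1,4,2.7,0,0],[1,6.5,4.4,0,0],[1,9,6.1,0,0],[1,11.5,7.8,0,0]]]' >/dev/null && python3 -m crank '[[[1,2.2,1.5,0,0],[1,3.8,2.6,0,0],[1,4.1,2.8,0,0],[1,4.1,2.8,0,0],[1,4.1,2.8,0,0]]]' >/dev/null; python3 - <<'E'
from h import *
go(619,-227,12,2)
save('w8','wrist')
E
```

```text
t 29.75 pos [ 617.6 -225.1  107. ] yaw 2.2 F [-0.9 -0.4 -3.1] w 49.9 shift cm [0.16 0.21 9.5 ] turn 0.04
```

View pics/w8.png

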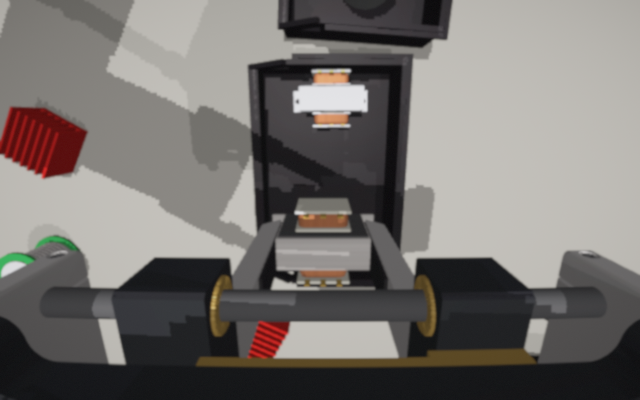

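The transformer is over the free floor, well short of the stock one at (330,97). I lower it.

```bash
python3 -m crank '[[[1,0.2,0,2,0],[1,0.2,0,5,0],[1,0.2,0,8,0],[1,0.2,0,9.1,0],[1,0.2,0,9.4,0]]]' >/dev/null && python3 -m crank '[[[1,0,0,0.1,0],[1,0,0,0.2,0],[1,0,0,0.25,0],[1,0,0,0.25,0]]]' && python3 -m crank '[[[1,0,0,0.05,0],[1,0,0,0.1,0],[1,0,0,0.1,0],[1,0,0,0.1,0]]]'
```

```text
t: 30.55
tool_pos: [622.1, -226.3, 13.2]
orientation: [0.001, 1.0, 0.019, 0.001]
ft_force: [-0.3, -1.0, -3.5]
grip_width: 50.2
t: 30.88
tool_pos: [621.8, -226.2, 12.0]
orientation: [0.0, 1.0, 0.019, 0.001]
ft_force: [-0.6, 0.1, 5.4]
grip_width: 49.9
```

```bash
python3 -m crank '[[[0.31,0,0,0,0],[0.31,0,0,0,0],[0.31,0,0,0,0]]]' && python3 -m crank '[[[0.31,0,0,-1,0],[0.31,0,0,-3,0],[0.31,0,0,-6,0],[0.31,0,0,-9,0],[0.31,0,0,-12,0]]]' >/dev/null && python3 -m crank '[[[0.31,-2,0,-2,0],[0.31,-5,0,-4,0],[0.31,-8,0,-6,0],[0.31,-11,0,-8,0],[0.31,-14,0,-10,0]]]' >/dev/null && python3 -m crank '[[[0.31,-3,0,0,0],[0.31,-6,0,0,0],[0.31,-9,0,0,0],[0.31,-12,0,0,0],[0.31,-15,0,0,0]]]' && python3 -m crank '[[[0.31,0,0,0,0],[0.31,0,0,0,0]]]' >/dev/null; python3 - <<'E'
from h import *
d=save('t9','top'); W,ok=cloud(d)
cv2.imwrite('pics/t9c.png',cv2.resize(d['frame'][90:290,150:490,::-1],None,fx=2.3,fy=2.3,interpolation=cv2.INTER_CUBIC))
for n,(x,y,r) in {'cl':(645,-38,26),'cs':(644,16,20),'hl':(620,171,28),'hs':(620,226,22),'tr':(622,-226,30),'spool':(337.5,-310,36),'pcb':(470,246,55)}.items():
    m=ok&(np.hypot(W[...,0]-x,W[...,1]-y)<r)&(W[...,2]>(4 if n=='pcb' else 12))
    zt=np.percentile(W[m][:,2],95); mt=m&(W[...,2]>zt-6)
    print(n,m.sum(),'ztop',round(zt,1),rect(W,mt))
print(observe()['t'],observe()['ft_force'])
d=save('s9','side')
cv2.imwrite('pics/s9c.png',cv2.resize(d['frame'][100:350,210:450,::-1],None,fx=2.4,fy=2.4,interpolation=cv2.INTER_CUBIC))
E
```

```text
t: 31.13
tool_pos: [621.3, -226.0, 10.7]
orientation: [-0.0, 1.0, 0.019, 0.0]
ft_force: [0.2, 0.4, 0.5]
grip_width: 63.6
t: 32.38
tool_pos: [329.9, -236.7, 231.4]
orientation: [0.0, 1.0, 0.019, 0.0]
ft_force: [0.2, -0.3, -0.6]
grip_width: 65.1
cl 481 ztop 66.3 (array([645.8, -38.2]), array([48.4, 47.9]), 46.3)
cs 241 ztop 58.0 (array([643.5,  15.3]), array([31.5, 31.3]), 47.1)
hl 409 ztop 38.1 (array([620.8, 173.2]), array([46.4, 46.4]), 86.8)
hs 225 ztop 34.0 (array([621.2, 228. ]), array([34.7, 34.6]), 89.4)
tr 399 ztop 46.4 (array([ 622.1, -226.3]), array([49.4, 40.4]), 0.1)
spool 157 ztop 46.8 (array([ 327.6, -302. ]), array([46. , 29.7]), 68.1)
pcb 358 ztop 13.2 (array([467.9, 245. ]), array([62.1, 47.9]), 80.8)
32.6 [-0.09226905 -0.2511302   0.15069028]
```

View pics/t9c.png

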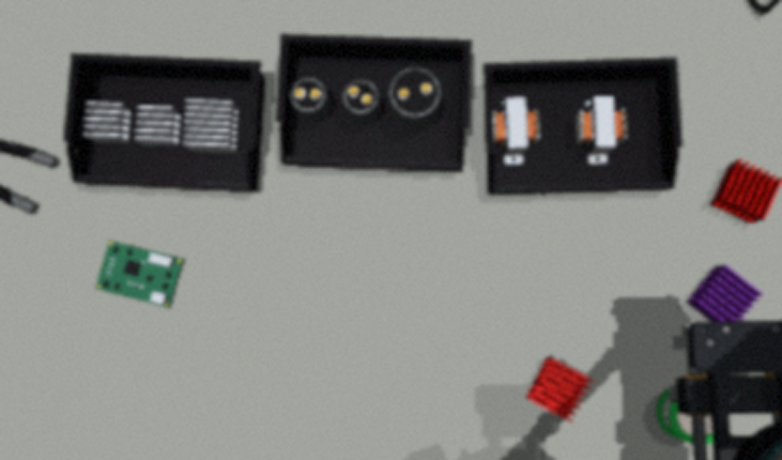

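View pics/s9c.png

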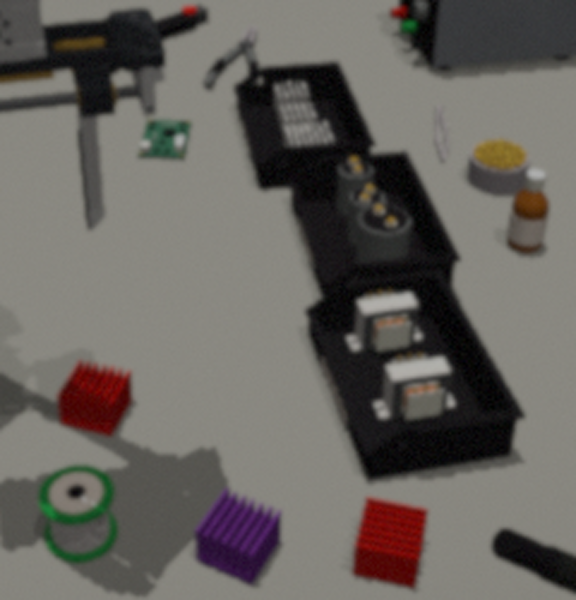

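Both views show all five parts upright on the right bin floors. Their tops sit about 3 mm higher than on the bench, which is the floor thickness. The spool, board and look-alikes stand where they were, and the arm is clear.

```bash
python3 -c "
from h import *
print(job.sign_off(), observe()['t'])"
```

```text
the job is handed in; nothing more can be done
the job is handed in; nothing more can be done
```

All five parts are in the bins with their own kind, and I handed the job in at about 33 s of the 122 s allowed. I lowered each one until the wrist force showed it touching the bin floor before letting go.

**Parts:** The last top and side pictures show both capacitors, both bare-aluminium heatsinks and the transformer upright, apart from each other and from the stock parts. The depth image puts their tops about 3 mm higher than on the bench, as expected for parts on a 3 mm floor.

**Left alone:** The circuit board measured within 2 mm of where it started, and the red and purple look-alikes look unmoved. In the final top view the gripper partly hid the spool, so its depth fit came out off. The side view shows it standing and undisturbed, and the arm never went near it at low height.

**Checks that disagreed:** The network once returned the circuit board as the best match for the small capacitor, and once gave a low-confidence wrong spot for the capacitor bin. I dropped both in favour of the picture and depth.

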